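Load the balance rack with hanging caddies

TASK

Hang the three caddies by their hooks on the pivoting bar, changing sides each time so that it stays near level: first either small one on the arm with two places, then the large one on the single place of the other arm, then the second small one on the place left over. Let each hang freely between its collars before taking the next, never let the bar tip by more than about 15 degrees, tip no caddy over and leave the jar, mill and mug alone; at the end the bar is level and everything hangs still but for a slight sway.

Things in the scene. Friction and masses are not known exactly. Their poses are not given: they have to be found in the camera images.
- caddy_a: one of two equal small caddies: aluminium cup, 60 mm wide, 60 mm tall, 140 g (+-7 %), loose, upright on the worktop. On its -x side (roughly towards the robot) a flat strap, 20 mm wide (y), 5 mm thick, rises from the rim, runs straight up at x = -30 mm from 85 to 155 mm, then bends to +x into a hook open downward (top at 165 mm, tip at x = +28 mm, 143 mm up). Origin: centre of underside, z up
- caddy_a_hook (a point): the point inside the hook of caddy_a where the centre line of the bar comes to lie when it hangs (the bar enters from the +x side through the 80 mm gap between cup rim and hook tip, then the caddy is lowered): x = 0, 155.5 mm above the underside; axes as the caddy's
- caddy_a_strap (a point): a point low on the straight part of the strap of caddy_a, clear of the bar, where it can be gripped across its 20 mm width (along y): x = -30 mm, 102 mm above the underside, 53.5 mm below and 30 mm to -x of the hook point; axes as the caddy's
- caddy_b: the other small caddy, the same as caddy_a: aluminium cup, 60 mm wide, 60 mm tall, 140 g (+-7 %), loose, upright on the worktop. On its -x side (roughly towards the robot) a flat strap, 20 mm wide (y), 5 mm thick, rises from the rim, runs straight up at x = -30 mm from 85 to 155 mm, then bends to +x into a hook open downward (top at 165 mm, tip at x = +28 mm, 143 mm up). Origin: centre of underside, z up
- caddy_b_hook (a point): the point inside the hook of caddy_b where the centre line of the bar comes to lie when it hangs (the bar enters from the +x side through the 80 mm gap between cup rim and hook tip, then the caddy is lowered): x = 0, 155.5 mm above the underside; axes as the caddy's
- caddy_b_strap (a point): a point low on the straight part of the strap of caddy_b, clear of the bar, where it can be gripped across its 20 mm width (along y): x = -30 mm, 102 mm above the underside, 53.5 mm below and 30 mm to -x of the hook point; axes as the caddy's
- caddy_big: the large caddy: aluminium cup, 92 mm wide, 80 mm tall, 280 g (+-7 %), loose, upright on the worktop. On its -x side (roughly towards the robot) a flat strap, 20 mm wide (y), 5 mm thick, rises from the rim, runs straight up at x = -30 mm from 105 to 175 mm, then bends to +x into a hook open downward (top at 185 mm, tip at x = +28 mm, 163 mm up). Origin: centre of underside, z up
- caddy_big_hook (a point): the point inside the hook of caddy_big where the centre line of the bar comes to lie when it hangs (the bar enters from the +x side through the 80 mm gap between cup rim and hook tip, then the caddy is lowered): x = 0, 175.5 mm above the underside; axes as the caddy's
- caddy_big_strap (a point): a point low on the straight part of the strap of caddy_big, clear of the bar, where it can be gripped across its 20 mm width (along y): x = -30 mm, 122 mm above the underside, 53.5 mm below and 30 mm to -x of the hook point; axes as the caddy's
- stand: fixed stand: dark steel foot 150 x 170 mm, post at x = +50 mm, pivot of the bar at x = 0, z = 240 mm, and on the post a lamp strip 400 mm long (y), x = +30 to +54 mm, underside at 336 mm: no room for an upright gripper over the bar, but a tool tilted some 40 degrees, coming from the robot's side (-x), clears it. Origin: on the worktop below the pivot; y to the robot's left along the bar; yaw -0.55 to -0.15 rad
- bar (a joint): tilt of the pivoting bar, rad: steel rod 12 mm thick, 410 mm long, pivoted at its middle about the stand's x axis; 0 is level, positive raises the +y arm. A damped spring (1.6 N m per rad) levels it when empty; one small caddy tips it by 0.06 to 0.16 rad, softly. Stops at 0.5 either way
- place_inner (a point): hanging place 75 mm from the pivot on the +y arm, the arm with two places, on the centre line of the bar; it moves with the bar. Two collars, 22 mm across and 44 mm apart (clear), keep a hook there; axes are the bar's, y along it
- place_outer (a point): hanging place 170 mm from the pivot on the +y arm, the arm with two places, on the centre line of the bar; it moves with the bar. Two collars, 22 mm across and 44 mm apart (clear), keep a hook there; axes are the bar's, y along it
- place_single (a point): hanging place 122 mm from the pivot on the -y arm, the only place there, on the centre line of the bar; it moves with the bar. Two collars, 22 mm across and 44 mm apart (clear), keep a hook there; axes are the bar's, y along it
- jar: bystander: glass jar with steel cap, 72 mm across, 110 mm tall; origin: centre of the underside
- mill: bystander: dark wooden pepper mill, 56 mm across, 165 mm tall; origin: centre of the underside
- mug: bystander: white mug, 84 mm across, 90 mm tall, handle to its +y; origin: centre of the underside
Mind the look-alikes: they are no part of the job. What is shaped like the caddy_big but yellow is not meant.

How it is judged:
By the outcome, as a careful person would: the job done as asked, in the order asked, and still so for the second after the job is handed in, with the robot touching nothing.
It also fails if it takes over 72 s, if anything falls off the work surface, if the arm or the gripper's body presses on something with over 40 N, if the wrist force passes 120 N, or if a joint passes its speed limit or range.

ROBOT

A 7-joint arm with a two-finger parallel gripper is mounted at the origin on the work surface. World frame = base frame: x ahead of the robot, y to its left, z up, the work surface at z = 0. Lengths are in m, angles in rad, forces in N, time in s.
With the tool pointing down it reaches from about 0.4 to 0.925 m from the base axis. Payload 5.6 kg.
Tool frame: the origin (TCP) lies midway between the tips of the shut fingers; the grasp point (between the pads) lies 19 mm behind it; z points along the fingers, y is the line along which they close (so a half turn about z gives the same grasp; the last joint's range is limited). The gripper opens to 85 mm and grips with 20 to 120 N. Pads are 22 mm wide; open, the fingers measure 114 mm over their backs; the gripper's body (76 mm by 85 mm) begins 54 mm behind the grasp point. The pads swing forward as they close: fully open they stand 13 mm farther back than shut.
Start: joints at [-1.29, 0.468, -0.012, 1.603, 0.006, 1.071, -0.056], TCP at [0.207, 0.616, 0.231] pointing down, gripper open.
Joint ranges: [-2.53, 2.53], [-0.31, 2.02], [-1.57, 1.55], [0.28, 2.44], [-1.29, 4.43], [0.15, 1.84], [-2.92, 2.92]. Speed limits (rad/s): [2.57, 2.57, 3.14, 3.14, 3.14, 3.14, 3.14].

INTERFACE

Orientations are given as a 3x3 rotation matrix whose columns are the frame's x, y, z axes.
In Python, from rig import sense, snapshot, finish_job gives the robot as it stands.
- The arm moves only by the shell command python3 -m pendant 'ROWS' [FORCE]. ROWS is JSON, a list of rows, each a list of 3 entries, a list of its own where there are three numbers: the finger opening in mm, from 0 to 85.4, then the shift along the tool's x, y, z in units of 40 mm (1.0 is 40 mm), then the turn about the tool's z in units of 5 degrees (1.0 is 5 degrees). A call has 1 to 8 rows; each row shifts and turns the commanded pose from where the row before left it, along the tool's axes as they then stand; what a row does not reach is not made up. A row lasts 1/8 s, in which the tool goes at most 62.5 mm and 10.7 degrees, less where a joint would pass 70% of its speed; a pose out of reach is approached as far as the arm can. A call is refused whole if a number of a shift passes 1 or a number of a turn 1, either way. A call with a gripper value outside its range is refused whole. The fingers move at their own pace and stop on an object; FORCE is the grip in N (left out, the last holds). Time passes only in rows, so rows that do not move let the fingers close. It gives the time, the measured TCP pose, the force, the opening and the grip force at its end, in the units of the state.
- sense(): the state, without advancing time (a new reading comes with each control period).
- snapshot(name): name is "scene" or "top"; returns a dict with "img" (400x640x3 uint8, red, green, blue), "K" (3x3 intrinsics, pixels), "k1" (the pictures are not rectified: a ray, as slopes to the right and down, at radius r is drawn at 1 + k1 r^2 times it, then the intrinsics apply), "R" (3x3) and "t" (3): a world point X has camera coordinates R X + t. Camera axes: x right, y down, z forward; pixel columns grow to the right and rows downward; lengths in m; the calibration is good to about 2 mm. A picture is of the moment at which its call begins. There is no depth.
- finish_job(): hands the job in; it is judged then, once.
The state is a dict: "time_s": time; "joint_pos": joint angles; "dq": joint speeds; "effort": joint torques, N m; "tcp_pos": TCP position; "tcp_rot": TCP orientation; "ft_force": force on the tool from outside, world axes, zero at the start; "ft_torque": the same for the moment, N m; "finger_gap": finger opening in m; "finger_force": force on a finger pad.
Only numpy, scipy, OpenCV 4.12 (cv2) and the standard library are available. Lean on these libraries where they do the work, as an engineer would, in place of code of your own. Each camera call takes 0.05 s, during which the arm holds its last target. There are 200 camera calls.

## Working session

There is one attempt and no reset: what is moved stays moved. The work goes in short steps, Python scripts to look and compute and a shell command to move; the robot and the scene stay as the last step left them, time stands still between calls to the robot, and variables do not carry over. Pictures are saved under pics/ and viewed, at most 10 in all, crops included, and the job is handed in when it is done.

```bash
ls; mkdir -p pics; python3 - <<'E'
from rig import sense,snapshot
import cv2,numpy as np
np.set_printoptions(precision=4,suppress=True)
for n in("scene","top"):
    s=snapshot(n); cv2.imwrite(f"pics/{n}0.png",s["img"][:,:,::-1]); print(n,s["K"],s["k1"],s["R"],s["t"])
print(sense())
E
```

```text
pics
scene [[409.7071   0.     326.4116]
 [  0.     409.7071 198.0006]
 [  0.       0.       1.    ]] -0.05527783693788062 [[-0.3239  0.9459  0.0203]
 [ 0.5728  0.2131 -0.7915]
 [-0.753  -0.2448 -0.6108]] [ 0.0865 -0.2094  1.7937]
top [[407.0314   0.     314.2934]
 [  0.     407.0314 203.5811]
 [  0.       0.       1.    ]] -0.056594014510941634 [[-0.0203 -0.9997 -0.0156]
 [-0.9932  0.0219 -0.1148]
 [ 0.1151  0.0131 -0.9933]] [0.1215 0.534  1.315 ]
{'time_s': 0.1, 'joint_pos': array([-1.29  ,  0.4683, -0.0116,  1.6035,  0.006 ,  1.0714, -0.0563]), 'dq': array([-0.0004, -0.0011, -0.0011, -0.0029,  0.    ,  0.0007,  0.0015]), 'effort': array([  0.0011, -53.3518,   0.0216, -25.1968,   0.0115,   0.0043,
         0.    ]), 'tcp_pos': array([0.2067, 0.6157, 0.2304]), 'tcp_rot': array([[-0.948 ,  0.3182, -0.0004],
       [ 0.3182,  0.948 , -0.0016],
       [-0.0001, -0.0016, -1.    ]]), 'ft_force': array([0.7403, 0.7115, 0.722 ]), 'ft_torque': array([-0.0114, -0.0112, -0.003 ]), 'finger_force': 0.0, 'finger_gap': 0.08560726343180053}
```

View pics/scene0.png

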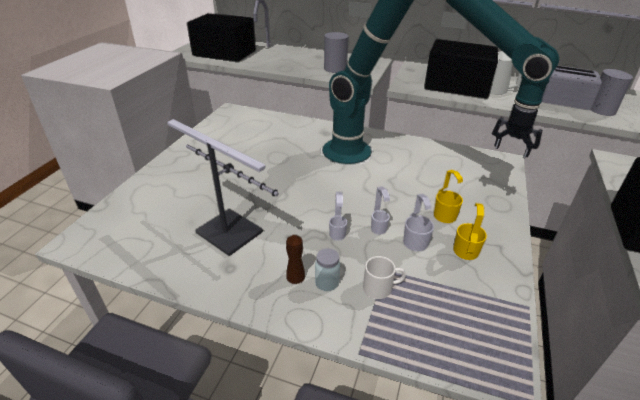

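View pics/top0.png

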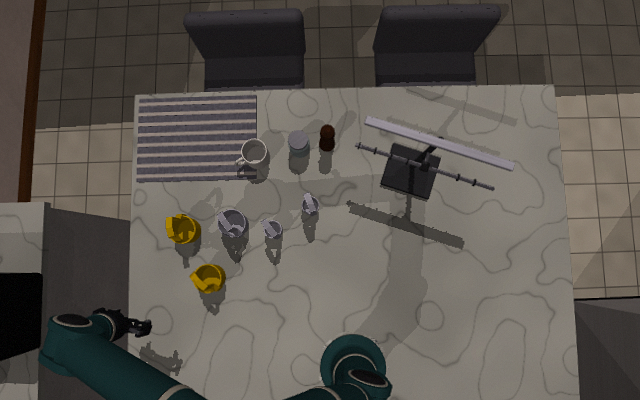

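Scene shows the stand at (228,200) with the bar from (190,148) to (275,192). The small caddies are at (338,222) and (380,215) and the big one at (418,232). The two yellow ones are decoys. In the top view they are at (310,205), (272,230) and (234,222), with the bar from (357,146) to (493,188). I'll zoom in on both views.

```bash
cat > h.py <<'E'
import numpy as np,cv2
from rig import sense,snapshot
np.set_printoptions(precision=4,suppress=True)
def ray(s,u,v):
    K=s["K"];d=np.array([(u-K[0,2])/K[0,0],(v-K[1,2])/K[1,1]]);x=d.copy()
    for _ in range(20): x=d/(1+s["k1"]*(x@x))
    w=s["R"].T@np.array([*x,1]);return -s["R"].T@s["t"],w/np.linalg.norm(w)
def onz(s,u,v,z):
    c,w=ray(s,u,v);return c+w*(z-c[2])/w[2]
def tri(a,pa,b,pb):
    A=[];B=[]
    for s,p in((a,pa),(b,pb)):
        c,w=ray(s,*p);P=np.eye(3)-np.outer(w,w);A.append(P);B.append(P@c)
    X=np.linalg.solve(sum(A),sum(B));r=[np.linalg.norm(P@X-q) for P,q in zip(A,B)]
    return X,max(r)
def proj(s,X):
    c=s["R"]@np.asarray(X)+s["t"];x=c[:2]/c[2];x=x*(1+s["k1"]*(x@x))
    return s["K"][:2,:2]@x+s["K"][:2,2]
def crop(s,x0,y0,x1,y1,k,name):
    cv2.imwrite(name,cv2.resize(s["img"][y0:y1,x0:x1,::-1],None,fx=k,fy=k,interpolation=cv2.INTER_CUBIC))
E
python3 - <<'E'
from h import *
a=snapshot("scene");b=snapshot("top")
A=a["img"][175:265,310:450];B=b["img"][120:280,200:510]
import cv2
c1=cv2.resize(a["img"][110:260,180:340],None,fx=2.5,fy=2.5,interpolation=2);c2=cv2.resize(a["img"][175:265,315:475],None,fx=5,fy=5,interpolation=2)
cv2.imwrite("pics/c2.png",c2[:,:,::-1])
t1=cv2.resize(b["img"][180:260,210:330],None,fx=5,fy=5,interpolation=2)[:,:,::-1]
cv2.imwrite("pics/c3.png",t1)
s1=cv2.resize(a["img"][110:260,165:295],None,fx=3,fy=3,interpolation=2);s2=cv2.resize(b["img"][110:210,345:505],None,fx=2.5,fy=2.5,interpolation=2)
o=np.zeros((450,800,3),np.uint8);o[:450,:390]=s1;o[:250,400:800]=s2;cv2.imwrite("pics/c4.png",o[:,:,::-1])
E
```

```text
(no output)
```

View pics/c2.png

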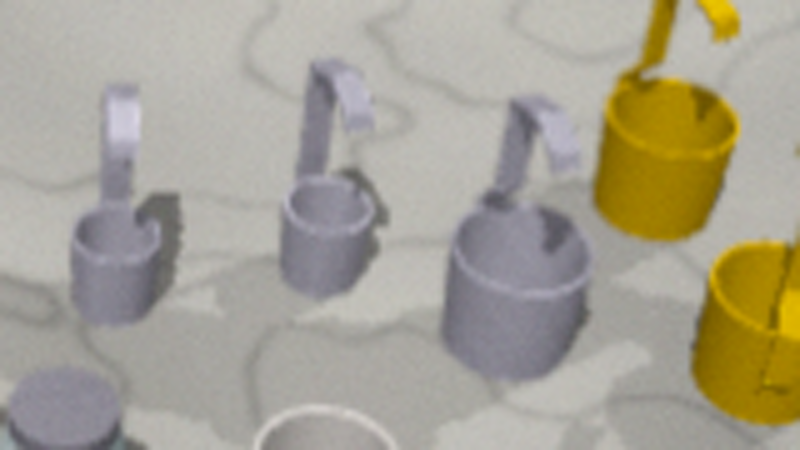

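View pics/c3.png

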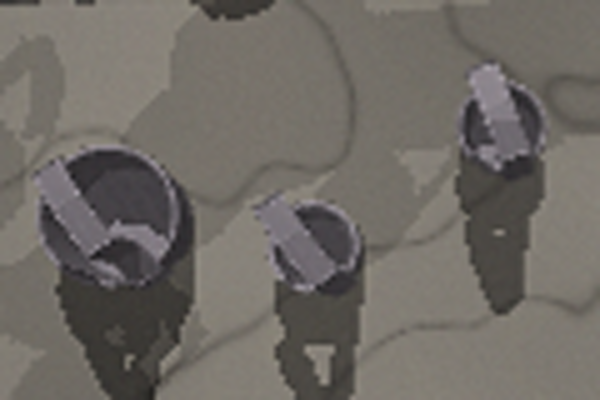

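View pics/c4.png

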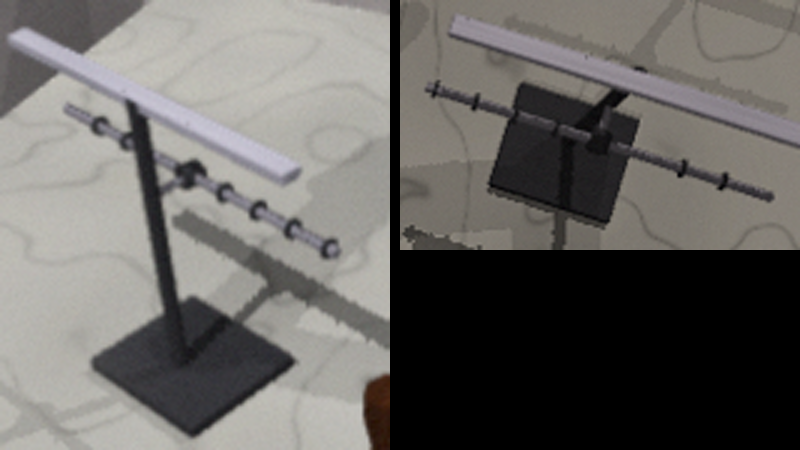

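The crops show all three silver caddies upright. Hook tips in the top view are at crop (485,68), (268,203) and (45,170), and the rims are clear. The two-place arm is the one to the right in scene and to the left in top. Next I'll measure.

```bash
python3 - <<'E'
from h import *
a=snapshot("scene");b=snapshot("top")
f=lambda p,k,x,y:((p[0]+.5)/k-.5+x,(p[1]+.5)/k-.5+y)
S=lambda p:f(p,5,315,175); T=lambda p:f(p,5,210,180)
for n,rs,ts,rt,tt,bt,zr in(("A",(117,233),(122,155),(502,125),(485,68),(514,157),.06),("M",(328,207),(360,127),(316,246),(268,203),(328,280),.06),("B",(520,247),(568,165),(110,215),(45,170),(95,252),.08)):
    hz=.02*(n=="B")
    print(n,"rim tri",*tri(a,S(rs),b,T(rt)),"onz top",onz(b,*T(rt),zr)[:2],"scene",onz(a,*S(rs),zr)[:2])
    t=onz(b,*T(tt),.145+hz);q=onz(b,*T(bt),.155+hz);d=t-q
    print("  tip",*tri(a,S(ts),b,T(tt)),t[:2],"bend",q[:2],"yaw",np.arctan2(d[1],d[0]),"len",np.hypot(*d[:2]),"hook mid",(q+(d)*.53)[:2])
P=lambda p:f(p,3,165,110);Q=lambda p:f((p[0]-400,p[1]),2.5,345,110)
e1,r1=tri(a,P((335,249)),b,Q((432,88)));e2,r2=tri(a,P((68,107)),b,Q((770,197)))
print("ends",e1,r1,e2,r2,np.linalg.norm(e1-e2),"mid",(e1+e2)/2)
e1=onz(b,*Q((432,88)),.24);e2=onz(b,*Q((770,197)),.24);print("top@.24",e1,e2,(e1+e2)/2,np.linalg.norm(e1-e2),"yaw",np.arctan2(-(e1-e2)[0],(e1-e2)[1]))
for n,v,p,X in(("jar",b,(299,143),.11),("mill",b,(327,131),.165),("mug",b,(254,152),.09)):print(n,onz(v,*p,X))
E
```

```text
A rim tri [0.5298 0.126  0.0578] 0.00226536434070694 onz top [0.5301 0.1238] scene [0.5316 0.1289]
  tip [0.5551 0.1338 0.1439] 0.002382502030012629 [0.5555 0.1314] bend [0.4999 0.1147] yaw 0.29194933134428 len 0.058136397332969394 hook mid [0.5294 0.1236]
M rim tri [0.4539 0.2484 0.0554] 0.002736648358453364 onz top [0.4543 0.2452] scene [0.4585 0.2518]
  tip [0.4759 0.266  0.1435] 0.0016886167453655588 [0.4761 0.2642] bend [0.4285 0.2272] yaw 0.6612642052334501 len 0.06028403433691163 hook mid [0.4538 0.2468]
B rim tri [0.4755 0.3771 0.0767] 0.0018146816765692551 onz top [0.4756 0.3746] scene [0.4787 0.3789]
  tip [0.4969 0.3961 0.1653] 0.0009413663747972878 [0.4971 0.3952] bend [0.4469 0.3627] yaw 0.575822625646073 len 0.059818993128003824 hook mid [0.4735 0.3799]
ends [ 0.6763 -0.0159  0.2399] 0.002992215690240859 [ 0.5432 -0.3943  0.2411] 0.0012661093853630434 0.40113614258306024 mid [ 0.6098 -0.2051  0.2405]
top@.24 [ 0.6774 -0.0187  0.24  ] [ 0.5439 -0.396   0.24  ] [ 0.6107 -0.2074  0.24  ] 0.40024082943590883 yaw -0.33983513740832616
jar [0.722  0.1538 0.11  ]
mill [0.7426 0.0652 0.165 ]
mug [0.7014 0.3005 0.09  ]
```

The measurements agree with each other: rims at 0.058/0.077, tips at 0.144/0.165, bar length 0.40 at z 0.24. Now I'll check the pendant's usage and refine the places from the collars.

```bash
python3 -m pendant; python3 - <<'E'
from h import *
a=snapshot("scene");b=snapshot("top")
f=lambda p,k,x,y:((p[0]+.5)/k-.5+x,(p[1]+.5)/k-.5+y)
P=lambda p:f(p,3,165,110);Q=lambda p:f((p[0]-400,p[1]),2.5,345,110)
L={}
for n,p,q in(("outer",(311,239),(454,95)),("inner",(241,200),(536,120)),("pivot",(190,173),(600,141)),("single",(113,132),(704,175))):
    X,r=tri(a,P(p),b,Q(q));Y=onz(b,*Q(q),.24);L[n]=Y;print(n,X,r,Y)
pv=np.array([.6105,-.206]);
for y in(-.34,-.32):
  for n,d in(("outer",.17),("inner",.075),("single",-.122)):print(y,n,pv+d*np.array([-np.sin(y),np.cos(y)]),)
E
```

```text
outer [ 0.6684 -0.0423  0.2389] 0.0012714225338293012 [ 0.6687 -0.0434  0.24  ]
inner [ 0.6367 -0.1332  0.2411] 0.0018415408317242745 [ 0.6377 -0.1352  0.24  ]
pivot [ 0.611  -0.2046  0.2405] 0.0018899095690877634 [ 0.6119 -0.2065  0.24  ]
single [ 0.5698 -0.3207  0.2403] 0.001608601383274284 [ 0.5706 -0.3224  0.24  ]
-0.34 outer [ 0.6672 -0.0457]
-0.34 inner [ 0.6355 -0.1353]
-0.34 single [ 0.5698 -0.321 ]
-0.32 outer [ 0.664  -0.0446]
-0.32 inner [ 0.6341 -0.1348]
-0.32 single [ 0.5721 -0.3218]invalid input
```

```bash
cat > plan.py <<'E'
import sys
from h import *
# plan.py x y z yaw(caddy frame; tool y along caddy y) : prints turn units, then shift units along tool axes after the turn
x,y,z,yaw=map(float,sys.argv[1:5]);s=sense();R=s["tcp_rot"]
a=np.arctan2(R[1,1],R[0,1]);d=(yaw+np.pi/2-a+np.pi/2)%np.pi-np.pi/2
u=-np.degrees(d)/5
Rz=lambda t:np.array([[np.cos(t),-np.sin(t),0],[np.sin(t),np.cos(t),0],[0,0,1]])
v=np.array([x,y,z])-s["tcp_pos"]
print("t",s["time_s"],"turn",round(u,2),"shift now-axes",R.T@v/.04,"after-turn axes",(Rz(d)@R).T@v/.04,"tilt",R[:,2],"tcp",s["tcp_pos"],"F",s["ft_force"],"j7",s["joint_pos"][6],"gap",s["finger_gap"])
E
python3 plan.py 0.4947 0.114 0.22 0.30
```

```text
t 0.4 turn -7.15 shift now-axes [-10.8172  -9.6111   0.2816] after-turn axes [ -3.1656 -14.1196   0.282 ] tilt [ 0.     -0.0003 -1.    ] tcp [0.2068 0.6161 0.2311] F [-0.2928  0.2993 -0.281 ] j7 -0.056287832408252234 gap 0.08515839570170099
```

```bash
python3 -m pendant '[[85,[-1,-0.9,0],0],[85,[-1,-0.9,0],0],[85,[-1,-0.9,0],0],[85,[-1,-0.9,0],0],[85,[-1,-0.9,0],0],[85,[-1,-0.9,0],0],[85,[-1,-0.9,0],0],[85,[-1,-0.9,0],0]]' 80
python3 -m pendant '[[85,[-0.9,-0.8,0.2],0],[85,[-0.9,-0.8,0],0],[85,[-0.9,-0.8,0],0],[85,[0,0,0],-1],[85,[0,0,0],-1],[85,[0,0,0],-1],[85,[0,0,0],-1],[85,[0,0,0],-1]]'
python3 -m pendant '[[85,[0,0,0],-1],[85,[0,0,0],-1],[85,[0,0,0],-0.15]]'
python3 plan.py 0.4947 0.114 0.101 0.30
```

```text
time_s: 1.4
tcp_pos: [0.4194, 0.2399, 0.2317]
tcp_rot: [[-0.948, 0.318, 0.001], [0.318, 0.948, 0.001], [-0.001, 0.001, -1.0]]
ft_force: [0.7, 0.6, 0.7]
finger_gap: 0.0851
finger_force: 0.0
time_s: 2.4
tcp_pos: [0.4904, 0.116, 0.2235]
tcp_rot: [[-0.993, -0.115, 0.0], [-0.115, 0.993, 0.0], [-0.0, 0.0, -1.0]]
ft_force: [0.6, -0.7, 0.5]
finger_gap: 0.0848
finger_force: 0.0
time_s: 2.78
tcp_pos: [0.4905, 0.116, 0.2234]
tcp_rot: [[-0.955, -0.295, 0.0], [-0.295, 0.955, 0.0], [-0.0, 0.0, -1.0]]
ft_force: [0.5, -0.0, -0.4]
finger_gap: 0.0849
finger_force: 0.0
t 2.775 turn -0.0 shift now-axes [-0.0856 -0.0787  3.0611] after-turn axes [-0.0856 -0.0787  3.0611] tilt [ 0.0003  0.0002 -1.    ] tcp [0.4905 0.116  0.2234] F [ 0.473  -0.0112 -0.401 ] j7 1.6200310596981455 gap 0.08492659145994591
```

```bash
python3 -m pendant '[[85,[-0.09,-0.08,1],0],[85,[0,0,0.8],0],[85,[0,0,0.7],0],[85,[0,0,0.4],0],[85,[0,0,0.16],0],[85,[0,0,0],0]]'
python3 - <<'E'
from h import *
a=snapshot("scene");b=snapshot("top")
c=cv2.resize(a["img"][110:250,300:420],None,fx=3.3,fy=3.3,interpolation=2)
d=cv2.resize(b["img"][150:290,250:370],None,fx=3.3,fy=3.3,interpolation=2)
cv2.imwrite("pics/g1.png",np.hstack([c,d])[:,:,::-1])
E
```

```text
time_s: 3.52
tcp_pos: [0.4951, 0.1141, 0.1011]
tcp_rot: [[-0.955, -0.295, 0.0], [-0.295, 0.955, 0.0], [-0.0, 0.0, -1.0]]
ft_force: [0.8, -0.7, -0.2]
finger_gap: 0.0848
finger_force: 0.0
```

View pics/g1.png

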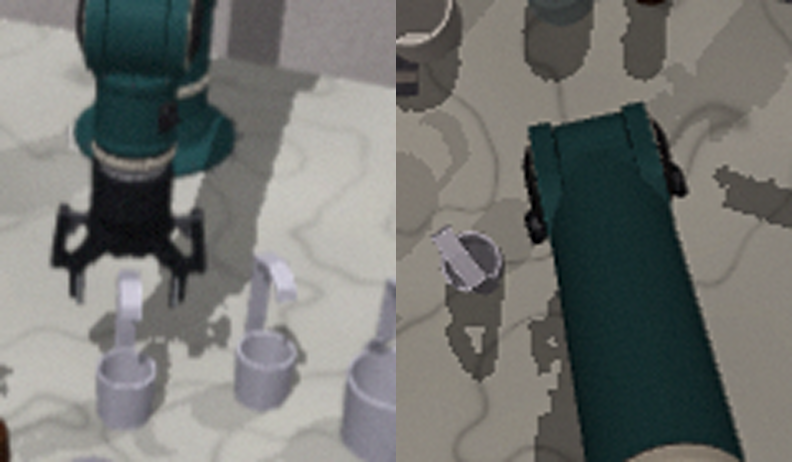

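The fingers (crop x 75 and 175) straddle the strap at crop (128,300), roughly centred. The wrist above the gripper is only about 85 mm wide, so an upright tool held at x=-37 clears the lamp. Now I'll close and lift.

```bash
python3 -m pendant '[[10,[0,0,0],0],[10,[0,0,0],0],[10,[0,0,0],0],[10,[0,0,0],0],[10,[0,0,0],0],[10,[0,0,0],0]]' 80
python3 -m pendant '[[10,[0,0,-0.2],0],[10,[0,0,-0.5],0],[10,[0,0,-0.7],0],[10,[0,0,-0.8],0],[10,[0,0,-0.7],0],[10,[0,0,0],0]]'
python3 plan.py 0.54 -0.10 0.216 -0.34
```

```text
time_s: 4.38
tcp_pos: [0.4948, 0.1143, 0.1012]
tcp_rot: [[-0.955, -0.296, 0.0], [-0.296, 0.955, 0.0], [-0.0, 0.0, -1.0]]
ft_force: [-1.8, -0.5, 5.8]
finger_gap: 0.0185
finger_force: 78.1
time_s: 5.12
tcp_pos: [0.4961, 0.1141, 0.2188]
tcp_rot: [[-0.955, -0.295, 0.004], [-0.295, 0.955, 0.001], [-0.005, -0.0, -1.0]]
ft_force: [0.6, 0.3, -1.9]
finger_gap: 0.0184
finger_force: 78.1
t 5.125 turn 7.33 shift now-axes [ 0.5326 -5.4376  0.0687] after-turn axes [-2.819  -4.6799  0.0841] tilt [ 0.0044  0.0013 -1.    ] tcp [0.4961 0.1141 0.2188] F [ 0.5641  0.2916 -1.8615] j7 1.631137187412637 gap 0.01835203859453254
```

```bash
python3 -m pendant '[[10,[0.05,-0.7,0],1],[10,[0,-0.7,0],1],[10,[-0.1,-0.7,0],1],[10,[-0.2,-0.7,0],1],[10,[-0.3,-0.6,0],1],[10,[-0.3,-0.6,0],1],[10,[-0.3,-0.3,0],1],[10,[-0.1,-0.1,0],0.33]]'
python3 plan.py 0.5356 -0.0983 0.216 -0.34;python3 - <<'E'
from h import *
a=snapshot("scene");b=snapshot("top")
c=cv2.resize(a["img"][90:250,170:340],None,fx=2.4,fy=2.4,interpolation=2)
d=cv2.resize(b["img"][80:240,300:460],None,fx=2.4,fy=2.4,interpolation=2)
cv2.imwrite("pics/g2.png",np.hstack([c,d])[:,:,::-1])
E
```

```text
time_s: 6.12
tcp_pos: [0.5553, -0.0667, 0.2168]
tcp_rot: [[-0.941, 0.337, 0.0], [0.337, 0.941, -0.001], [-0.0, -0.001, -1.0]]
ft_force: [0.2, 0.1, -2.2]
finger_gap: 0.0185
finger_force: 78.2
t 6.125 turn -0.04 shift now-axes [ 0.1967 -0.9084  0.0196] after-turn axes [ 0.2001 -0.9076  0.0196] tilt [ 0.     -0.0006 -1.    ] tcp [ 0.5553 -0.0667  0.2168] F [ 0.2095  0.0876 -2.2013] j7 1.4263869569387246 gap 0.018500024879854172
```

View pics/g2.png

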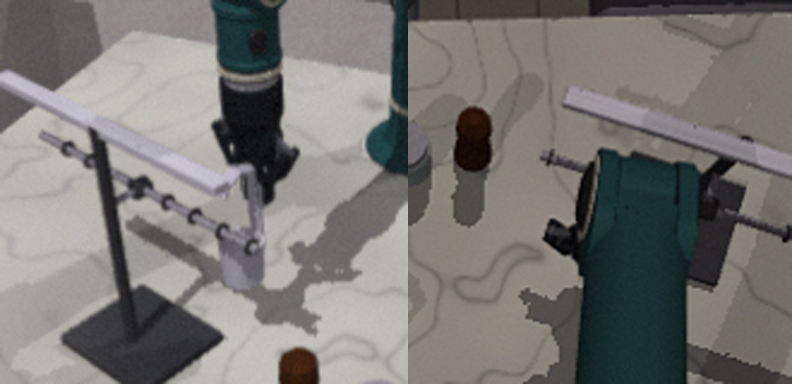

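```bash
python3 - <<'E'
from h import *
b=snapshot("top");t=sense()["tcp_pos"]
n=np.array([.943,-.3335])
for z in(.35,.45,.5,.55,.6):print(z,(onz(b,401,144,z)[:2]-t[:2])@n)
for p in((570,92),(570,104)):
  for z in(.336,.36):
    q=(300+(p[0]-408)/2.4,80+p[1]/2.4);X=onz(b,*q,z);print(z,X,(X[:2]-np.array([.611,-.206]))@n)
E
python3 -m pendant '[[10,[0.1,-0.45,0],0],[10,[0.1,-0.45,0],0],[10,[0,0,0],0]]'; python3 plan.py 0.6016 -0.1217 0.216 -0.34
```

```text
0.35 0.10680951305464974
0.45 0.07516553191480714
0.5 0.059343541344885856
0.55 0.04352155077496456
0.6 0.027699560205043373
0.336 [ 0.7231 -0.0379  0.336 ] 0.049688217355571114
0.36 [ 0.7152 -0.0349  0.36  ] 0.04119409691053927
0.336 [ 0.7096 -0.0374  0.336 ] 0.03672321464613164
0.36 [ 0.7019 -0.0344  0.36  ] 0.02853021434016951
time_s: 6.65
tcp_pos: [0.5339, -0.0985, 0.2172]
tcp_rot: [[-0.942, 0.336, -0.0], [0.336, 0.942, -0.0], [-0.0, -0.0, -1.0]]
ft_force: [0.6, 0.5, -1.5]
finger_gap: 0.0179
finger_force: 78.2
t 6.65 turn -0.04 shift now-axes [-1.7895  0.0245  0.0301] after-turn axes [-1.7896  0.019   0.0301] tilt [-0.     -0.0003 -1.    ] tcp [ 0.5339 -0.0985  0.2172] F [ 0.605   0.5048 -1.5128] j7 1.4859685075325715 gap 0.017931042283773693
```

```bash
python3 -m pendant '[[10,[-0.5,0,0],0],[10,[-0.5,0,0],0],[10,[-0.5,0,0],0],[10,[-0.29,0.02,0.03],0],[10,[0,0,0],0]]'; python3 - <<'E'
from h import *
a=snapshot("scene")
crop(a,170,90,340,250,4,"pics/g3.png");print(sense()["tcp_pos"],sense()["ft_force"])
E
```

```text
time_s: 7.28
tcp_pos: [0.603, -0.1193, 0.2153]
tcp_rot: [[-0.943, 0.333, -0.001], [0.333, 0.943, 0.0], [0.001, -0.0, -1.0]]
ft_force: [-0.4, 0.9, -2.0]
finger_gap: 0.0182
finger_force: 78.2
[ 0.6025 -0.1192  0.2153] [-0.0797 -0.6687 -0.6493]
```

View pics/g3.png

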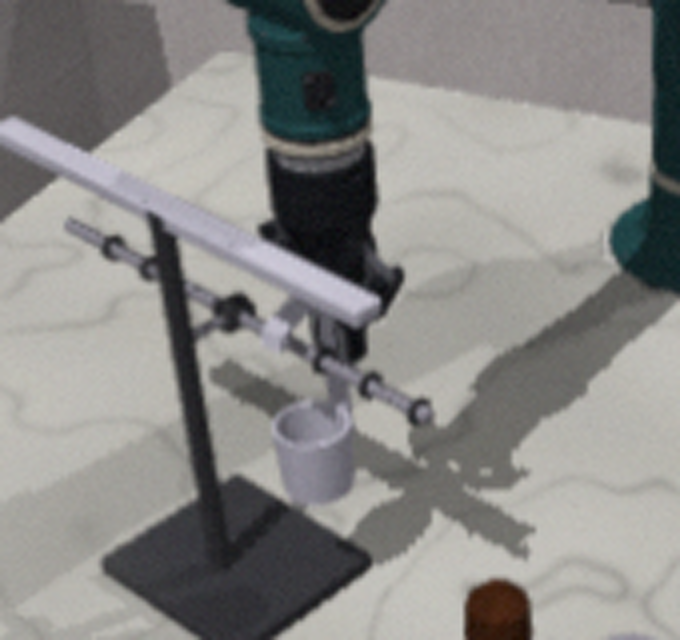

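```bash
python3 - <<'E'
from h import *
a=snapshot("scene");n=np.array([.943,-.3335,0]);y=np.array([.3335,.943,0]);t=sense()["tcp_pos"]
f=lambda X:(proj(a,X)-[170,90]+.5)*4-.5
pl=np.array([.6365,-.134,.24])
print("expected tip",f([*(pl+.028*n)[:2],.257]),"1cm y",f([*(pl+.028*n+.01*y)[:2],.257]),"from tcp",f([*(t+.065*n)[:2],t[2]-.101+.143]),"collars",f(pl+.022*y),f(pl-.022*y))
E
```

```text
expected tip [266.8396 344.7528] 1cm y [276.2662 349.8585] from tcp [269.5112 345.4772] collars [318.9448 358.2755] [277.9936 336.3665]
```

```bash
python3 - <<'E'
from h import *
a=snapshot("scene");n=np.array([.943,-.3335,0]);y=np.array([.3335,.943,0]);t=sense()["tcp_pos"];print(t)
f=lambda X:(proj(a,X)-[170,90]+.5)*4-.5
print("rim exp",f([*(t+.037*n)[:2],t[2]-.041]))
# observed rays at fixed heights
g=lambda p,z:onz(a,(p[0]+.5)/4-.5+170,(p[1]+.5)/4-.5+90,z)
for nm,p,z in(("rim",(313,427),t[2]-.041),("tip",(277,346),t[2]+.042),("tipL",(266,344),t[2]+.042),("tipR",(289,340),t[2]+.042)):
    d=g(p,z)-t;print(nm,"x",d@n,"y",d@y)
im=a["img"].astype(int);print(im[168:180,230:248].sum(2)//3)
E
```

```text
[ 0.6022 -0.1191  0.2156]
rim exp [309.7106 419.4331]
rim x 0.041903600138708114 y 0.00886544848464416
tip x 0.062211100394497815 y 0.004777792657997156
tipL x 0.0655662529404287 y -0.0031608105659660934
tipR x 0.051540694310897306 y 0.005688278242409431
[[ 87  89  68  68 145 173 181 182 155 126 106 100  99  98 100 105 119 103]
 [110 126 105 102 123 148 167 183 167 150 117 106 102  98 105 116 156 114]
 [ 99 120 127 126 115 118 156 186 193 184 156 147 113 105 121 151 172 127]
 [ 92 117 121 124 129 138 165 192 195 193 188 182 140 119 152 172 174 140]
 [137 149 144 130 125 138 169 187 189 192 191 176 138 144 169 179 177 155]
 [175 180 174 155 136 140 162 173 178 181 180 153 102 143 170 175 177 170]
 [180 180 182 175 161 159 164 170 168 168 159 123  85 106 135 153 171 167]
 [179 180 179 179 179 180 167 166 167 163 143 115  85  74  80 104 145 152]
 [175 178 177 178 178 185 166 165 175 168 131 112  85  73  70  81 103 125]
 [175 176 176 175 178 177 165 167 176 165 136 131 115  82  76  76  85 125]
 [167 169 168 169 168 174 173 174 166 168 158 166 157 134 106  85  97 131]
 [166 168 166 164 161 163 166 171 171 173 174 172 173 170 148 125 119 122]]
```

```bash
python3 -m pendant '[[10,[0,-0.1,0.2],0],[10,[0,0,0.2],0],[10,[0,0,0.2],0],[10,[0,0,0.15],0],[10,[0,0,0.1],0],[10,[0,0,0],0],[10,[0,0,0],0]]'; python3 - <<'E'
from h import *
a=snapshot("scene")
crop(a,170,90,340,250,4,"pics/g4.png");print(sense()["tcp_pos"],sense()["ft_force"])
E
```

```text
time_s: 8.3
tcp_pos: [0.6016, -0.123, 0.1818]
tcp_rot: [[-0.943, 0.333, 0.0], [0.333, 0.943, 0.0], [0.0, 0.0, -1.0]]
ft_force: [-0.9, 0.2, 0.2]
finger_gap: 0.0187
finger_force: 78.4
[ 0.6016 -0.123   0.1819] [-1.3226  2.013  -0.1445]
```

View pics/g4.png

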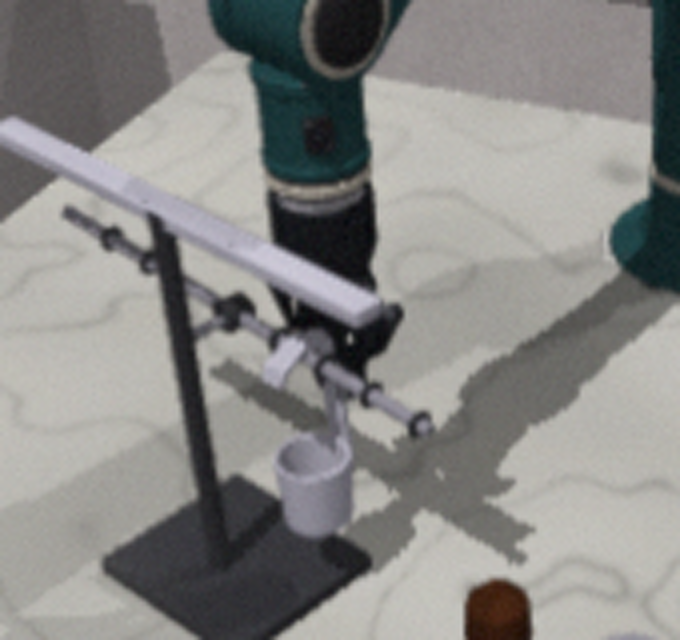

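The hook is over the bar between the collars at crop (285,350)-(324,365), and the bar carries the weight with a slight tilt. Release and back off.

```bash
python3 -m pendant '[[24,[0,0,0],0],[35,[0,0,0],0],[50,[0,0,0],0],[60,[0,0,0],0],[60,[0.3,0,0],0],[60,[0.7,0,0],0],[60,[1,0,0],0],[60,[1,0,0],0]]'
python3 plan.py 0.446 0.358 0.25 0.57; python3 - <<'E'
from h import *
a=snapshot("scene");b=snapshot("top")
c=cv2.resize(a["img"][90:250,165:335],None,fx=2.35,fy=2.35,interpolation=2)
d=cv2.resize(b["img"][100:260,345:515],None,fx=2.35,fy=2.35,interpolation=2)
cv2.imwrite("pics/g5.png",np.hstack([c,d])[:,:,::-1])
E
```

```text
time_s: 9.35
tcp_pos: [0.4865, -0.0827, 0.1815]
tcp_rot: [[-0.943, 0.333, -0.0], [0.333, 0.943, 0.0], [0.0, 0.0, -1.0]]
ft_force: [-0.4, 0.2, 0.5]
finger_gap: 0.0603
finger_force: 0.0
t 9.35 turn -10.42 shift now-axes [ 4.6245 10.0503 -1.7091] after-turn axes [-5.0914  9.8212 -1.7134] tilt [-0.0004  0.0002 -1.    ] tcp [ 0.4865 -0.0827  0.1815] F [-0.4437  0.1672  0.5071] j7 1.469333021566946 gap 0.060277711449876176
```

```bash
cat > bar.py <<'E'
from h import *
# collars: dark blobs near the bar, ray onto the vertical plane through the bar
pv=np.array([.611,-.2055,.24]);yw=-.34
n=np.array([np.cos(yw),np.sin(yw),0]);y=np.array([-np.sin(yw),np.cos(yw),0])
def bar(show=True):
    s=snapshot("scene");g=s["img"].max(2);m=(g<75).astype(np.uint8)
    N,_,st,ce=cv2.connectedComponentsWithStats(m);out=[]
    for i in range(1,N):
        if 4<=st[i,4]<=60:
            c,w=ray(s,*ce[i]);X=c+w*(((pv-c)@n)/(w@n));d=X-pv
            if abs(d@y)<.215 and abs(d[2])<.1: out.append((round(d@y*1000),round(d[2]*1000,1),int(st[i,4])))
    return sorted(out)
if __name__=="__main__":print(bar())
E
python3 bar.py
python3 -m pendant '[[85,[0.3,0.9,-0.5],0],[85,[0.4,1,-0.5],0],[85,[0.5,1,-0.5],0],[85,[0.5,1,-0.2],0],[85,[0.5,1,0],0],[85,[0.5,1,0],0],[85,[0.5,1,0],0],[85,[0.5,1,0],0]]'
python3 -m pendant '[[85,[0.5,1,0],-1],[85,[0.3,0.9,0],-1],[85,[0.1,0.2,0],-1],[85,[0,0,0],-1],[85,[0,0,0],-1],[85,[0,0,0],-1],[85,[0,0,0],-1],[85,[0,0,0],-1]]'
python3 -m pendant '[[85,[0,0,0],-1],[85,[0,0,0],-1],[85,[0,0,0],-0.4]]'
python3 bar.py;python3 plan.py 0.4435 0.359 0.121 0.575
```

```text
[(-146, np.float64(10.6), 12), (3, np.float64(1.3), 55), (53, np.float64(-0.5), 9), (102, np.float64(-5.2), 11), (146, np.float64(-9.8), 10), (194, np.float64(-13.2), 9)]
time_s: 10.5
tcp_pos: [0.4547, 0.2657, 0.25]
tcp_rot: [[-0.943, 0.333, 0.001], [0.333, 0.943, 0.001], [-0.001, 0.001, -1.0]]
ft_force: [0.8, -0.6, 0.3]
finger_gap: 0.0849
finger_force: 0.0
time_s: 11.5
tcp_pos: [0.4441, 0.3551, 0.2497]
tcp_rot: [[-0.936, -0.353, 0.001], [-0.353, 0.936, 0.0], [-0.001, 0.0, -1.0]]
ft_force: [0.4, 0.5, 0.4]
finger_gap: 0.0849
finger_force: 0.0
time_s: 11.88
tcp_pos: [0.444, 0.355, 0.2497]
tcp_rot: [[-0.843, -0.538, 0.0], [-0.538, 0.843, 0.0], [-0.001, 0.0, -1.0]]
ft_force: [0.4, -0.3, 0.4]
finger_gap: 0.0849
finger_force: 0.0
[(-144, np.float64(11.1), 13), (3, np.float64(1.3), 53), (52, np.float64(-0.2), 7), (102, np.float64(-3.9), 12), (146, np.float64(-9.8), 10), (195, np.float64(-11.7), 10)]
t 11.925 turn -0.07 shift now-axes [-0.0455  0.09    3.2173] after-turn axes [-0.046   0.0897  3.2173] tilt [ 0.0003  0.0003 -1.    ] tcp [0.4439 0.3549 0.2497] F [-0.5653 -0.2109  0.0053] j7 1.405956056359877 gap 0.0850261267667238
```

The bar tilts a steady 0.07 rad, as expected for one small caddy on the inner place. Now the big caddy.

```bash
python3 -m pendant '[[85,[-0.05,0.1,0.8],-0.07],[85,[0,0,0.9],0],[85,[0,0,0.8],0],[85,[0,0,0.5],0],[85,[0,0,0.22],0],[85,[0,0,0],0]]' 90
python3 plan.py 0.4435 0.359 0.121 0.575
python3 -m pendant '[[10,[0,0,0],0],[10,[0,0,0],0],[10,[0,0,0],0],[10,[0,0,0],0],[10,[0,0,0],0],[10,[0,0,0],0]]'
python3 -m pendant '[[10,[0,0,-0.1],0],[10,[0,0,-0.3],0],[10,[0,0,-0.6],0],[10,[0,0,-0.8],0],[10,[0,0,-0.7],0],[10,[0,0,-0.4],0],[10,[0,0,0],0]]'
python3 plan.py 0.4 -0.2 0.30 -0.34
```

```text
time_s: 12.68
tcp_pos: [0.443, 0.3593, 0.1207]
tcp_rot: [[-0.84, -0.543, -0.0], [-0.543, 0.84, -0.0], [0.0, -0.0, -1.0]]
ft_force: [-0.1, 0.1, 0.7]
finger_gap: 0.0851
finger_force: 0.0
t 12.675 turn -0.02 shift now-axes [-0.0073 -0.0128 -0.0067] after-turn axes [-0.0073 -0.0128 -0.0067] tilt [-0.0002 -0.0003 -1.    ] tcp [0.443  0.3593 0.1207] F [-0.1082  0.1076  0.6893] j7 1.400713154325838 gap 0.08513654063593298
time_s: 13.42
tcp_pos: [0.4433, 0.359, 0.1214]
tcp_rot: [[-0.84, -0.543, 0.001], [-0.543, 0.84, -0.0], [-0.001, -0.0, -1.0]]
ft_force: [-0.6, -2.5, 5.0]
finger_gap: 0.0188
finger_force: 87.8
time_s: 14.3
tcp_pos: [0.4432, 0.3597, 0.2379]
tcp_rot: [[-0.84, -0.543, 0.002], [-0.543, 0.84, 0.002], [-0.002, 0.0, -1.0]]
ft_force: [0.6, 0.5, -3.1]
finger_gap: 0.0182
finger_force: 88.0
t 14.3 turn 10.48 shift now-axes [  8.5043 -11.1613  -1.5756] after-turn axes [ -3.6524 -13.5513  -1.5498] tilt [ 0.0016  0.0016 -1.    ] tcp [0.4432 0.3597 0.2379] F [ 0.6451  0.4653 -3.0737] j7 1.4032400888293735 gap 0.01824295169651068
```

```bash
python3 -m pendant '[[10,[0,0,-0.6],0],[10,[0,0,-0.9],0],[10,[0.4,-0.6,-0.3],0],[10,[0.6,-0.9,0],0],[10,[0.6,-0.9,0],0],[10,[0.6,-0.9,0],0],[10,[0.6,-0.9,0],0],[10,[0.6,-0.9,0],0]]'
python3 -m pendant '[[10,[0.6,-0.9,0],0],[10,[0.4,-0.7,0],0],[10,[0,0,0],1],[10,[0,0,0],1],[10,[0,0,0],1],[10,[0,0,0],1],[10,[0,0,0],1],[10,[0,0,0],1]]'
python3 -m pendant '[[10,[0,0,0],1],[10,[0,0,0],1],[10,[0,0,0],1],[10,[0,0,0],1],[10,[0,0,0],0.48]]'
python3 plan.py 0.469 -0.286 0.225 -0.34
```

```text
time_s: 15.3
tcp_pos: [0.4386, 0.1125, 0.3075]
tcp_rot: [[-0.84, -0.543, -0.002], [-0.543, 0.84, -0.001], [0.002, 0.0, -1.0]]
ft_force: [1.5, -1.0, -2.3]
finger_gap: 0.0183
finger_force: 88.1
time_s: 16.3
tcp_pos: [0.4398, 0.0386, 0.3075]
tcp_rot: [[-0.999, -0.048, -0.003], [-0.048, 0.999, -0.001], [0.003, -0.001, -1.0]]
ft_force: [-0.4, 0.2, -2.8]
finger_gap: 0.0182
finger_force: 88.2
time_s: 16.92
tcp_pos: [0.4398, 0.0386, 0.3075]
tcp_rot: [[-0.942, 0.335, -0.003], [0.335, 0.942, -0.001], [0.002, -0.001, -1.0]]
ft_force: [0.4, -0.0, -2.9]
finger_gap: 0.0184
finger_force: 88.2
t 16.925 turn -0.02 shift now-axes [-3.4148 -7.3967  2.0648] after-turn axes [-3.3991 -7.4039  2.0649] tilt [-0.0027 -0.0006 -1.    ] tcp [0.4398 0.0386 0.3075] F [ 0.4208 -0.0172 -2.8502] j7 1.0718717073809192 gap 0.01840321318877667
```

```bash
python3 -m pendant '[[10,[-0.4,-0.8,0],0],[10,[-0.4,-0.95,0],0],[10,[-0.4,-0.95,0.2],0],[10,[-0.4,-0.95,0.2],0],[10,[-0.4,-0.95,0.3],0],[10,[-0.4,-0.95,0.3],0],[10,[-0.5,-0.95,0.5],0],[10,[-0.5,-0.8,0.5],0]]'
python3 -m pendant '[[10,[0,-0.1,0.06],0],[10,[0,0,0],0]]'
python3 plan.py 0.469 -0.286 0.225 -0.34;python3 bar.py; python3 - <<'E'
from h import *
from bar import n,y
a=snapshot("scene");t=sense()["tcp_pos"]
f=lambda X:proj(a,X)
p=f(t+.065*n+[0,0,.042]);print("expected tip px",p,"rim",f(t+.037*n+[0,0,-.041]))
u,v=p.astype(int);print(a["img"][v-14:v+10,u-12:u+16].sum(2)//3)
E
```

```text
time_s: 17.92
tcp_pos: [0.4706, -0.2832, 0.227]
tcp_rot: [[-0.942, 0.334, -0.002], [0.334, 0.942, 0.0], [0.002, -0.0, -1.0]]
ft_force: [-0.1, 0.3, -1.7]
finger_gap: 0.0184
finger_force: 88.3
time_s: 18.18
tcp_pos: [0.4692, -0.2851, 0.2253]
tcp_rot: [[-0.942, 0.334, -0.003], [0.334, 0.942, 0.001], [0.003, 0.0, -1.0]]
ft_force: [-0.1, 0.2, -2.6]
finger_gap: 0.0183
finger_force: 88.4
t 18.175 turn -0.01 shift now-axes [-0.0032 -0.0223  0.0077] after-turn axes [-0.0032 -0.0223  0.0077] tilt [-0.0026  0.0012 -1.    ] tcp [ 0.4692 -0.2851  0.2253] F [-0.0809  0.1982 -2.5677] j7 1.8939510782823674 gap 0.01833447200264808
[(-144, np.float64(10.8), 18), (50, np.float64(-2.7), 9), (99, np.float64(-8.7), 18), (146, np.float64(-10.0), 11), (195, np.float64(-11.7), 10)]
expected tip px [210.9449 140.9251] rim [221.2058 159.3134]
[[187 185 185 182 181 182 179 183 181 186 186 189 189 187 188 182 138  55
   30  28  22  18  20  16  16  20  12  19]
 [182 182 183 183 185 185 186 183 186 189 186 195 186 187 187 184 151  82
   30  24  18  19  14  16  12  13  19  19]
 [189 186 188 190 191 190 187 188 186 
[... 1836 characters left out ...]
181 182 181 183 181 180 168 151 123  67  58  78 126 173 188 193 199 198
  200 196 195 198 195 193 196 172 143 128]
 [169 173 180 183 185 181 181 171 137  78  40  46  81 133 159 177 191 193
  195 200 197 194 195 193 195 194 194 178]
 [113 140 169 179 183 181 182 181 156  96  47  40  68 110 141 151 162 181
  189 193 200 202 200 199 199 197 196 192]
 [ 45  70 129 171 184 183 182 179 167 120  52  38  57  96 125 137 148 151
  168 177 192 199 197 199 199 198 196 198]
 [ 48  48  91 147 179 182 183 184 178 140  60  39  37  50  71 105 132 141
  146 153 164 180 190 193 200 199 199 196]
 [ 71  67  82 126 164 172 181 180 180 148  74  39  39  37  35  50 118 146
  146 145 147 151 159 174 189 198 201 200]]
```

```bash
python3 -m pendant '[[10,[-0.4,0,0],0],[10,[-0.4,0,0],0],[10,[-0.4,0,0],0],[10,[-0.35,-0.02,0],0],[10,[-0.2,0,0],0],[10,[0,0,0],0]]'
python3 plan.py 0.5351 -0.3092 0.225 -0.34;python3 bar.py; python3 - <<'E'
from h import *
from bar import n,y
a=snapshot("scene");t=sense()["tcp_pos"]
f=lambda X:((proj(a,X)-[150,90]+.5)*5-.5).round()
print("expected tip px",f(t+.065*n+[0,0,.042]),"tip for y+-10",f(t+.065*n+.01*y+[0,0,.042]))
crop(a,150,90,260,200,5,"pics/g6.png")
E
```

```text
time_s: 19.02
tcp_pos: [0.5361, -0.3099, 0.2263]
tcp_rot: [[-0.943, 0.334, -0.0], [0.334, 0.943, -0.0], [0.0, -0.0, -1.0]]
ft_force: [0.2, -0.0, -2.5]
finger_gap: 0.0179
finger_force: 88.5
t 19.025 turn -0.0 shift now-axes [0.0295 0.0074 0.0336] after-turn axes [0.0295 0.0074 0.0336] tilt [-0.0002 -0.0001 -1.    ] tcp [ 0.5361 -0.3099  0.2263] F [ 0.2167 -0.0099 -2.4944] j7 1.9085544637583636 gap 0.017909852783721064
[(-142, np.float64(11.2), 13), (3, np.float64(1.7), 54), (50, np.float64(-2.7), 9), (99, np.float64(-8.2), 19), (146, np.float64(-9.5), 12), (194, np.float64(-13.2), 9)]
expected tip px [215. 299.] tip for y+-10 [225. 304.]
```

View pics/g6.png

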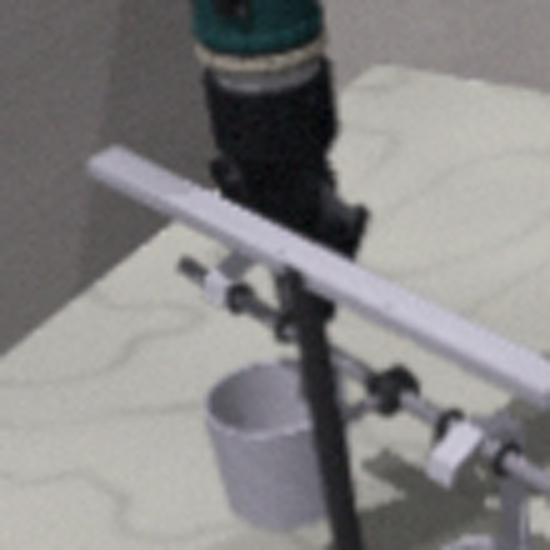

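The big hook tip is at crop (218,300) against (215,299) expected for the centre of the single place, which lies between collars (238,298) and (288,323). caddy_a hangs between its collars at (450,422) and (500,457). Now I'll lower it gently and let the bar take the weight.

```bash
python3 -m pendant '[[10,[0.02,0,0.25],0],[10,[0,0,0.25],0],[10,[0,0,0.2],0],[10,[0,0,0.15],0],[10,[0,0,0.15],0],[10,[0,0,0.15],0],[10,[0,0,0.15],0],[10,[0,0,0.1],0]]'
python3 -m pendant '[[10,[0,0,0.05],0],[10,[0,0,0],0],[10,[0,0,0],0]]'
python3 bar.py
```

```text
time_s: 20.12
tcp_pos: [0.535, -0.3098, 0.1704]
tcp_rot: [[-0.943, 0.334, 0.0], [0.334, 0.943, -0.0], [-0.0, -0.0, -1.0]]
ft_force: [-2.1, 0.9, 0.8]
finger_gap: 0.0184
finger_force: 88.8
time_s: 20.5
tcp_pos: [0.5351, -0.3096, 0.1687]
tcp_rot: [[-0.943, 0.334, 0.0], [0.334, 0.943, -0.0], [-0.0, 0.0, -1.0]]
ft_force: [-1.6, 0.3, -0.4]
finger_gap: 0.0184
finger_force: 88.8
[(3, np.float64(0.2), 51), (51, np.float64(11.7), 5), (99, np.float64(12.5), 35), (145, np.float64(21.8), 34), (190, np.float64(26.2), 18)]
```

```bash
python3 -m pendant '[[24,[0,0,0],0],[35,[0,0,0],0],[50,[0,0,0],0],[60,[0,0,0],0],[60,[0.3,0,0],0],[60,[0.7,0,0],0],[60,[1,0,0],0],[60,[1,0,0],0]]'
python3 bar.py
python3 plan.py 0.425 0.2245 0.25 0.66
```

```text
time_s: 21.55
tcp_pos: [0.4199, -0.2689, 0.1683]
tcp_rot: [[-0.943, 0.334, -0.0], [0.334, 0.943, 0.0], [0.0, 0.0, -1.0]]
ft_force: [0.0, -0.1, 0.2]
finger_gap: 0.0601
finger_force: 0.0
[(2, np.float64(1.0), 48), (50, np.float64(9.8), 6), (101, np.float64(13.6), 28), (146, np.float64(17.7), 26), (191, np.float64(24.0), 19)]
t 21.6 turn -11.49 shift now-axes [ 3.8928 11.6684 -2.0064] after-turn axes [-7.7331  9.5484 -2.088 ] tilt [-0.0053  0.0046 -1.    ] tcp [ 0.4143 -0.267   0.1675] F [-6.1699  2.4477 -0.9919] j7 1.9343978342279045 gap 0.05980773394516433
```

```bash
python3 -m pendant '[[85,[0.2,0.9,-0.5],0],[85,[0.3,0.97,-0.5],0],[85,[0.35,0.97,-0.5],0],[85,[0.35,0.97,-0.5],0],[85,[0.35,0.97,0],0],[85,[0.35,0.97,0],0],[85,[0.35,0.97,0],0],[85,[0.35,0.97,0],0]]'
python3 -m pendant '[[85,[0.35,0.97,0],0],[85,[0.35,0.97,0],0],[85,[0.35,0.97,0],0],[85,[0.2,0.97,0],0],[85,[0,0,0],-1],[85,[0,0,0],-1],[85,[0,0,0],-1],[85,[0,0,0],-1]]'
python3 -m pendant '[[85,[0,0,0],-1],[85,[0,0,0],-1],[85,[0,0,0],-1],[85,[0,0,0],-1],[85,[0,0,0],-1],[85,[0,0,0],-1],[85,[0,0,0],-1],[85,[0,0,0],-0.5]]'
python3 bar.py
python3 plan.py 0.425 0.225 0.101 0.66
```

```text
time_s: 22.6
tcp_pos: [0.4258, 0.0562, 0.2486]
tcp_rot: [[-0.943, 0.334, 0.0], [0.334, 0.943, 0.0], [-0.0, 0.001, -1.0]]
ft_force: [0.6, -0.2, -0.8]
finger_gap: 0.0851
finger_force: 0.0
time_s: 23.6
tcp_pos: [0.4307, 0.2176, 0.2484]
tcp_rot: [[-1.0, -0.011, -0.0], [-0.011, 1.0, -0.0], [0.0, -0.0, -1.0]]
ft_force: [0.6, 0.7, -0.4]
finger_gap: 0.0849
finger_force: 0.0
time_s: 24.6
tcp_pos: [0.4307, 0.2176, 0.2484]
tcp_rot: [[-0.787, -0.617, -0.0], [-0.617, 0.787, -0.0], [0.0, -0.0, -1.0]]
ft_force: [0.2, 0.7, 0.3]
finger_gap: 0.085
finger_force: 0.0
[(2, np.float64(-0.2), 48), (50, np.float64(9.8), 6), (101, np.float64(13.4), 27), (146, np.float64(17.7), 25), (191, np.float64(22.6), 17)]
t 24.65 turn 0.06 shift now-axes [-0.0015  0.2348  3.6865] after-turn axes [-0.0002  0.2348  3.6865] tilt [-0.0001 -0.0002 -1.    ] tcp [0.4308 0.2176 0.2485] F [-0.7866  0.5624  0.6613] j7 1.7060504176241962 gap 0.08488732932409436
```

The bar holds steady at about 0.12 rad (7°). Now I'll grasp the second small caddy.

```bash
python3 -m pendant '[[85,[0,0.23,0.8],0],[85,[0,0,0.9],0],[85,[0,0,0.9],0],[85,[0,0,0.7],0],[85,[0,0,0.35],0],[85,[0,0,0.04],0],[85,[0,0,0],0]]' 80
python3 plan.py 0.425 0.225 0.101 0.66
python3 -m pendant '[[10,[0,0,0],0],[10,[0,0,0],0],[10,[0,0,0],0],[10,[0,0,0],0],[10,[0,0,0],0],[10,[0,0,0],0]]'
python3 -m pendant '[[10,[0,0,-0.1],0],[10,[0,0,-0.3],0],[10,[0,0,-0.6],0],[10,[0,0,-0.8],0],[10,[0,0,-0.9],0],[10,[0,0,-0.7],0],[10,[0,0,0],0]]'
python3 plan.py 0.567 0.0 0.237 -0.34
```

```text
time_s: 25.52
tcp_pos: [0.4262, 0.2257, 0.1017]
tcp_rot: [[-0.788, -0.615, 0.001], [-0.615, 0.788, 0.001], [-0.002, -0.0, -1.0]]
ft_force: [0.5, 0.1, -0.3]
finger_gap: 0.0848
finger_force: 0.0
t 25.525 turn 0.03 shift now-axes [0.0328 0.0048 0.0183] after-turn axes [0.0328 0.0047 0.0183] tilt [ 0.0014  0.0008 -1.    ] tcp [0.4262 0.2257 0.1017] F [ 0.4893  0.0709 -0.3025] j7 1.6905295635189674 gap 0.08475643662500187
time_s: 26.28
tcp_pos: [0.4256, 0.2253, 0.1011]
tcp_rot: [[-0.788, -0.616, 0.0], [-0.616, 0.788, 0.0], [-0.0, -0.0, -1.0]]
ft_force: [-3.1, -1.5, 3.0]
finger_gap: 0.0182
finger_force: 77.8
time_s: 27.15
tcp_pos: [0.4268, 0.2261, 0.2395]
tcp_rot: [[-0.788, -0.616, 0.005], [-0.616, 0.788, 0.003], [-0.006, -0.001, -1.0]]
ft_force: [-0.4, 0.2, -2.2]
finger_gap: 0.0184
finger_force: 78.1
t 27.15 turn 11.49 shift now-axes [ 0.7166 -6.6121  0.0613] after-turn axes [-5.1891 -4.1595  0.0929] tilt [ 0.0047  0.003  -1.    ] tcp [0.4268 0.2261 0.2395] F [-0.4337  0.2304 -2.222 ] j7 1.6835402596124804 gap 0.018403134876244908
```

```bash
python3 -m pendant '[[10,[0,0,0],1],[10,[0,0,0],1],[10,[0,0,0],1],[10,[0,0,0],1],[10,[0,0,0],1],[10,[0,0,0],1],[10,[0,0,0],1],[10,[0,0,0],1]]'
python3 -m pendant '[[10,[0,0,0],1],[10,[0,0,0],1],[10,[0,0,0],1],[10,[0,0,0],0.49],[10,[-0.4,-0.5,0],0],[10,[-0.8,-0.8,0],0],[10,[-0.9,-0.8,0],0],[10,[-0.9,-0.8,0],0]]'
python3 plan.py 0.567 -0.0083 0.238 -0.34
```

```text
time_s: 28.15
tcp_pos: [0.4248, 0.2249, 0.2357]
tcp_rot: [[-0.999, 0.038, -0.002], [0.038, 0.999, -0.001], [0.002, -0.001, -1.0]]
ft_force: [0.1, 0.5, -1.1]
finger_gap: 0.0183
finger_force: 78.0
time_s: 29.15
tcp_pos: [0.4998, 0.0747, 0.2358]
tcp_rot: [[-0.943, 0.333, -0.002], [0.333, 0.943, -0.0], [0.001, -0.001, -1.0]]
ft_force: [2.1, 0.5, -1.1]
finger_gap: 0.0182
finger_force: 78.1
t 29.15 turn 0.01 shift now-axes [-2.2731 -1.3973 -0.0557] after-turn axes [-2.2744 -1.3952 -0.0557] tilt [-0.0016 -0.0004 -1.    ] tcp [0.4998 0.0747 0.2358] F [ 2.0738  0.4961 -1.1492] j7 1.0843126936685983 gap 0.01821627261463145
```

```bash
python3 -m pendant '[[10,[-0.8,-0.6,0],0],[10,[-0.8,-0.6,0],0],[10,[-0.6,-0.2,-0.05],0],[10,[0,0,0],0]]'
python3 bar.py; python3 plan.py 0.633 -0.0317 0.238 -0.34
python3 - <<'E'
from h import *
from bar import n,y
a=snapshot("scene");t=sense()["tcp_pos"]
# rim/hook pixels: silver blob of the held caddy; compare the cup's blob centre with expectation
e=proj(a,t+.037*n+[0,0,-.071]);u,v=e.astype(int);print("cup mid expected",e)
g=a["img"].astype(int);w=g[v-1:v+2,u-25:u+26].mean(0);print((w[:,2]-w[:,0]).round().astype(int))
e=proj(a,t+.065*n+[0,0,.045]);u,v=e.astype(int);print("tip",e);w=g[v-6:v+4,u-14:u+14];print((w[:,:,2]-w[:,:,0]))
E
```

```text
time_s: 29.65
tcp_pos: [0.5646, -0.0079, 0.2376]
tcp_rot: [[-0.942, 0.336, -0.001], [0.336, 0.942, -0.001], [0.001, -0.002, -1.0]]
ft_force: [-0.7, -0.1, -1.5]
finger_gap: 0.0181
finger_force: 78.2
[(2, np.float64(0.9), 50), (50, np.float64(9.8), 6), (102, np.float64(14.0), 31), (145, np.float64(18.2), 36), (191, np.float64(22.9), 16)]
t 29.7 turn -0.01 shift now-axes [-1.8434 -0.0149 -0.0158] after-turn axes [-1.8434 -0.0162 -0.0158] tilt [-0.0025 -0.0004 -1.    ] tcp [ 0.5637 -0.0065  0.2375] F [ 0.194   0.3102 -1.4035] j7 1.2877433069264843 gap 0.01821576788414657
cup mid expected [286.6751 197.1709]
[ -8  -8  -9  -9  -8 -10  -9  -9  -9 -10  -9  -8  -7  -9  -9  -7  -2   6
   7   7   8   8   8   7   9   9  10  11  10   9   7   8   7   7   4  -2
  -8  -7  -9  -9 -10 -11  -9  -5  -7  -7  -5  -5  -6  -4  -4]
tip [278.3455 169.2842]
[[ -3  -5  -7  -8  -4  -6  -9 -11  -5  -4  -6  -6  -5   0   5   9  13   9
   10  13  10   7  -1   5   5   5   9  10]
 [  4  -5  -6  -9  -6  -9  -8  -8  -6  -6  -6  -7  -3   4   9  11  12  11
   11  11  10   3  -1   3   2   4   7   5]
 [  9  -3  -7  -5  -8 -
[... 213 characters left out ...]
  4  -3  -7  -9  -9  -7  -6  -4  -5  -7  -5  -1   9  10  10  11  11   7
    3  -3  -6  -6  -9   1   3   5   6   5]
 [  0  -7  -9  -5 -10  -8  -6  -9  -6  -6  -2  -2   9  11  10  11  11   6
   -4  -8  -7  -7  -6   4   6   2   7   5]
 [ -3  -7  -4  -5  -8  -7  -6  -6  -7  -9  -6   0   7   8   8   9  11   6
  -10  -6  -6  -5  -5   0   3   2   7   5]
 [ -7  -6  -7  -5  -5  -8  -7  -8  -7  -8  -4   0   0   3   9  11   9   0
   -9 -10  -8  -6  -7  -2   5   1   9   6]
 [ -7  -6  -5  -8  -5  -7  -5  -6  -5  -6  -7  -8  -7  -4   3   5   6  -2
   -8 -10  -9  -7  -7  -7   3   4   4   7]
 [ -7  -6  -4  -7  -7  -8  -7 -11  -7  -6 -10  -7  -5  -9  -6  -2  -1  -6
  -10  -9  -7  -7  -6  -5   1   3   6   8]]
```

The blue-minus-red mask puts the cup and hook tip within 1 px of where they should be. Insert.

```bash
python3 -m pendant '[[10,[-0.4,0,0],0],[10,[-0.4,0,0],0],[10,[-0.4,0,0],0],[10,[-0.4,-0.02,0],0],[10,[-0.2,0,0],0],[10,[0,0,0],0]]'
python3 plan.py 0.633 -0.0317 0.238 -0.34; python3 bar.py
python3 - <<'E'
from h import *
from bar import n,y
a=snapshot("scene");t=sense()["tcp_pos"]
pl=np.array([.668,-.044,.2615])
g=a["img"].astype(int);print("tip exp(tcp)",proj(a,t+.065*n+[0,0,.045]),"tip exp(place)",proj(a,pl+.028*n+[0,0,.021]),"collars",proj(a,pl+.022*y),proj(a,pl-.022*y))
u,v=proj(a,t+.065*n+[0,0,.045]).astype(int);w=g[v-9:v+5,u-12:u+14];print(u-12,v-9);print(w[:,:,2]-w[:,:,0])
E
```

```text
time_s: 30.5
tcp_pos: [0.6324, -0.0311, 0.2386]
tcp_rot: [[-0.943, 0.333, -0.0], [0.333, 0.943, -0.0], [0.0, -0.0, -1.0]]
ft_force: [0.4, 0.1, -0.8]
finger_gap: 0.0186
finger_force: 78.2
t 30.5 turn 0.0 shift now-axes [-0.0199 -0.0101  0.0138] after-turn axes [-0.0199 -0.0101  0.0138] tilt [-0.0004 -0.0003 -1.    ] tcp [ 0.6324 -0.0311  0.2386] F [ 0.3701  0.0985 -0.8294] j7 1.355953365328477 gap 0.018617474778426936
[(2, np.float64(0.7), 46), (51, np.float64(10.2), 6), (103, np.float64(14.3), 33), (187, np.float64(32.6), 46)]
tip exp(tcp) [259.556  180.2654] tip exp(place) [259.0132 180.8303] collars [272.5289 185.5047] [261.306  179.6187]
247 171
[[  6   7   8  10   9   6   6  -4  -8  -4  -1   4   3  -1   1   3   4   7
    8   9  10   9   9   9   8   7]
 [  4   3   5   6   6   6   3   2  -8  -7  -6  -4  -4  -3   1   7   3   9
    8   7  10  10   4   3  10   4]
 [  3   0   2   3   4   5   6   2  -5  -9  -9  -8  -3  -1   8   8   5   5
    7   6   6   3  -1   5   4   6]
 [  2   2  -2   2   6   1   3   4  -7  -8  -7  -7   2   3   4   8   9   6
   11   7   6  -3  -2   7   7   4]
 [  3  
[... 383 characters left out ...]
 8   7  -1
   -3  -9  -8  -7  -7   3   5   5]
 [ -7  -3  -1   4   3   6   6   6   7   4  10  11   8   9  10   9   6  -2
   -5  -4  -8  -7  -5  -2   6   3]
 [ -8 -10  -3   1   5   6   5   6   3   4   8   9   8   9   8   7   7   2
   -2  -1  -4  -5  -2  -4   5   1]
 [ -7  -6 -11  -4   4   7   4   8   6  -2   2   5  11   9   9   7   6   5
    1   4  -1  -3  -5  -2   3   2]
 [ -8 -10 -10  -4   4   6   9   4   4  -6  -5  -1   4   6  10   8   5   2
    3   5   5   5   2   2   7   6]
 [ -6  -9  -7  -5   5   9   6   6   4  -4  -7  -7  -4   2   6   1   0   4
    1   2   3   3   5   6   8   2]
 [ -8  -8  -7  -6   1   6   6   6   2  -2  -8  -7  -5  -5  -3  -4  -2  -4
   -6  -1   3   2   5   6   4   5]]
```

```bash
python3 -m pendant '[[10,[-0.02,0,0.25],0],[10,[0,0,0.25],0],[10,[0,0,0.2],0],[10,[0,0,0.15],0],[10,[0,0,0.15],0],[10,[0,0,0.15],0],[10,[0,0,0.1],0],[10,[0,0,0.05],0]]'
python3 -m pendant '[[10,[0,0,0.03],0],[10,[0,0,0],0],[10,[0,0,0],0]]'
python3 bar.py
```

```text
time_s: 31.6
tcp_pos: [0.6328, -0.031, 0.1868]
tcp_rot: [[-0.943, 0.333, 0.0], [0.333, 0.943, 0.0], [-0.0, 0.0, -1.0]]
ft_force: [-1.5, 0.7, 1.4]
finger_gap: 0.0182
finger_force: 78.3
time_s: 31.98
tcp_pos: [0.6328, -0.0311, 0.1858]
tcp_rot: [[-0.943, 0.333, 0.0], [0.333, 0.943, 0.0], [-0.0, 0.0, -1.0]]
ft_force: [0.7, 0.9, -0.4]
finger_gap: 0.0183
finger_force: 78.2
[(3, np.float64(1.0), 51), (52, np.float64(3.1), 7), (101, np.float64(1.5), 17)]
```

```bash
python3 -m pendant '[[24,[0,0,0],0],[35,[0,0,0],0],[50,[0,0,0],0],[60,[0,0,0],0],[60,[0.3,0,0],0],[60,[0.7,0,0],0],[60,[1,0,0],0],[60,[1,0,0],0]]'
python3 bar.py
python3 -m pendant '[[60,[1,0,0],0],[60,[1,0,-0.5],0],[60,[0.6,0,-0.5],0],[60,[0,0,0],0],[60,[0,0,0],0],[60,[0,0,0],0],[60,[0,0,0],0],[60,[0,0,0],0]]'
python3 bar.py
python3 -m pendant '[[60,[0,0,0],0],[60,[0,0,0],0],[60,[0,0,0],0],[60,[0,0,0],0],[60,[0,0,0],0],[60,[0,0,0],0],[60,[0,0,0],0],[60,[0,0,0],0]]'
python3 - <<'E'
from bar import *
print(bar())
s=snapshot("scene")
for nm,d,c in(("inner",.075,.1255),("outer",.17,.1255),("single",-.122,.1355)):
    e=proj(s,pv+d*y+[0,0,-c]);u,v=e.astype(int);g=s["img"].astype(int);w=g[v-1:v+2,u-25:u+26].mean(0);print(nm,e,(w[:,2]-w[:,0]).round().astype(int))
E
```

```text
time_s: 33.02
tcp_pos: [0.5177, 0.0095, 0.1855]
tcp_rot: [[-0.943, 0.333, -0.0], [0.333, 0.943, 0.0], [0.0, 0.0, -1.0]]
ft_force: [0.8, 0.7, 1.3]
finger_gap: 0.0596
finger_force: 0.0
[(4, np.float64(1.3), 55), (53, np.float64(4.0), 8), (102, np.float64(2.7), 17), (148, np.float64(3.8), 11), (197, np.float64(2.5), 17)]
time_s: 34.08
tcp_pos: [0.4216, 0.0433, 0.2252]
tcp_rot: [[-0.943, 0.334, -0.001], [0.334, 0.943, -0.0], [0.001, -0.001, -1.0]]
ft_force: [-0.3, -0.0, 0.7]
finger_gap: 0.0596
finger_force: 0.0
[(4, np.float64(1.2), 56), (53, np.float64(4.0), 8), (102, np.float64(2.7), 17), (148, np.float64(3.8), 11), (197, np.float64(1.9), 19)]
time_s: 35.12
tcp_pos: [0.4216, 0.0435, 0.2257]
tcp_rot: [[-0.943, 0.333, 0.0], [0.333, 0.943, 0.0], [-0.0, 0.0, -1.0]]
ft_force: [0.0, 0.2, 0.5]
finger_gap: 0.0605
finger_force: 0.0
[(4, np.float64(1.5), 55), (53, np.float64(4.0), 8), (102, np.float64(3.2), 15), (148, np.float64(3.8), 11), (196, np.float64(1.2), 17)]
inner [248.1342 209.3655] [ 0  0 -3 -2 -1  2  3 -3 -4 -7 -9 -8 -7 -8 -8 -2  7  9 10  9  9  8 11 11
  9  7  9  8  8  8  7  8  6  5  0 -7 -9 -8 -7 -6 -5 -2  1  2  1  2  3  2
  0  0  2]
outer [269.8847 222.1636] [ 8  6  6  6  9  8  8  4  4  2 -3 -4 -6 -5 -3 -3  0  6  9 10  9 10  8  9
 11 11 10 10  9 11  8  8  9  6  7  4 -5 -7 -8 -8 -8 -7 -6 -6 -7 -7 -7 -4
 -5 -4 -4]
single [208.3416 188.0114] [ -8  -8 -10  -7  -7  -8  -7  -7  -6  -8  -5  -3   7   8   9   9   9  10
   9   9   8   9   9   9   8   7   6   9   9  10   7   7   5   2   3   2
   2   4  -1  -7  -7  -6  -7  -6  -7  -5  -3  -3  -4  -2  -3]
```

All three cups hang within 2 px of their places and the bar is level. I'll wait briefly for any sway to die down, then hand in.

```bash
for i in 1 2; do python3 -m pendant '[[60,[0,0,0],0],[60,[0,0,0],0],[60,[0,0,0],0],[60,[0,0,0],0],[60,[0,0,0],0],[60,[0,0,0],0],[60,[0,0,0],0],[60,[0,0,0],0]]' >/dev/null; done
python3 - <<'E'
from bar import *
from rig import finish_job
a=snapshot("scene")["img"][100:250,150:300].astype(int)
for _ in range(4): b=snapshot("scene")["img"][100:250,150:300].astype(int)
print("moving px",(abs(a-b).max(2)>40).sum(),bar());print(finish_job())
E
```

```text
moving px 0 [(3, np.float64(1.1), 57), (53, np.float64(4.0), 8), (102, np.float64(3.3), 18), (148, np.float64(2.9), 12), (196, np.float64(2.4), 18)]
the job is handed in; nothing more can be done
None
```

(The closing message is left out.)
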